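# Close and clamp a loaded praline keeper

## Robot

A 6-joint arm with a two-finger parallel gripper is mounted at the origin on a cart in front of the work surface, level with it; the furniture and walls round the work are solid. World frame = base frame: x ahead of the robot, y to its left, z up, the work surface at z = 0. Lengths are in m, angles in degrees, forces in N, time in s.
With the tool pointing down it reaches from about 0.35 to 0.875 m from the base axis. Payload 15.5 kg.
Tool frame: the origin (TCP) lies midway between the tips of the shut fingers; the grasp point (between the pads) lies behind it (ctrl.tcp_to_grasp is the z of the grasp point in the tool frame, in m); z points along the fingers, y is the line along which they close (so a half turn about z gives the same grasp; the last joint's range is limited). The gripper opens to 85 mm and grips with 20 to 120 N. Pads are 22 mm wide; open, the fingers measure 114 mm over their backs; the gripper's body (76 mm by 85 mm) begins 54 mm behind the grasp point. The pads swing forward as they close: fully open they stand 13 mm farther back than shut.
Start: joints at [-79.555, 28.281, 77.091, -0, 74.628, -5.472], TCP at [0.171, -0.601, 0.231] pointing down, gripper open.
Joint ranges: [-166.48, 166.48], [-47.26, 123.95], [12.59, 153.08], [-70.14, 250.14], [6.76, 159.57], [-176.63, 176.63]. Speed limits (degrees/s): [108.29, 108.29, 147.25, 172.46, 172.46, 172.46].

## Interface

Orientations are given as [roll, pitch, yaw] about the fixed x, y, z axes, in that order (R = Rz(yaw) Ry(pitch) Rx(roll)).
In Python, from rig import observe, cams, workorder, ctrl gives the robot as it stands.
- The arm moves only by the shell command python3 -m crank 'ROWS' [FORCE]. ROWS is a JSON object of lists of equal length, an entry for each row: "claw": the opening, from -1 (shut) to 1 (fully open); "offset": the shift along the tool's x, y, z in mm, a list of three; "angular": the turn, a rotation vector about the tool's x, y, z in degrees, a list of three. A call has 1 to 5 rows; each row shifts and turns the commanded pose from where the row before left it, along the tool's axes as they then stand; what a row does not reach is not made up. A row lasts 1/10 s, in which the tool goes at most 50 mm and 8.59 degrees, less where a joint would pass 70% of its speed; a pose out of reach is approached as far as the arm can. A call is refused whole if a number of a shift passes 50 or a number of a turn 8.59, either way. A call with a gripper value outside its range is refused whole. The fingers move at their own pace and stop on an object; FORCE is the grip in N (left out, the last holds). Time passes only in rows, so rows that do not move let the fingers close. It gives the time, the measured TCP pose, the force, the opening and the grip force at its end, in the units of the state.
- observe(): the state, without advancing time (a new reading comes with each control period).
- cams.capture(name): name is "side" or "top"; returns (picture, depth): 384x512x3 uint8, red, green, blue; 384x512 float32, m along the optical axis (not along the pixel's ray), 0 where there is no reading.
- cams.camera_info(name): a dict with "mtx" (3x3 intrinsics, pixels), "eye" and "orientation" of the camera in the world. Camera axes: x right, y down, z forward; pixel columns grow to the right and rows downward; lengths in m; the calibration is good to about 2 mm. A picture is of the moment at which its call begins. camera_info takes no time and is no camera call.
- workorder.job_done(): hands the job in; it is judged then, once.
Trained networks look in the newest picture that a camera, given by its name, has taken for a name from the list of things; names that differ only in an ending like _2 or _b are one class to them, and where a whole thing is asked for, a point or a joint stands for the part that bears it (a point fixed in the world has none). Each returns a list of dicts, best first, with "p" (0 to 1); they miss things now and then, are a little off and sometimes report something else, mostly with a low value. They report only what shows in the picture. A call takes as long as a camera call.
- cams.search_frame(camera, thing): "box" ([centre column, centre row, width, height] in pixels, round what is visible of it).
- cams.silhouettes(camera, thing): "pixels" (384x512 bool, what is visible of it) and "box" ([centre column, centre row, width, height] in pixels, round what is visible of it).
The state is a dict: "time_s": time; "qpos": joint angles; "qd": joint speeds; "effort": joint torques, N m; "eef_pos": TCP position; "eef_rot": TCP orientation; "wrist_force": force on the tool from outside, world axes, zero at the start; "ft_torque": the same for the moment, N m; "finger_gap": finger opening in m; "finger_force": force on a finger pad.
Only numpy, scipy, OpenCV 4.12 (cv2) and the standard library are available. Lean on these libraries where they do the work, as an engineer would, in place of code of your own. Each camera call takes 0.05 s, during which the arm holds its last target. There are 200 camera calls.

## Task

Close up the loaded praline box: slip the lid's plain edge under the fixed lip and lower the brass-striped edge, then swing the clamp over until it holds the lid flush against its springy seal, by feel and without crushing it. Then press the red pump head right down to its stop and let it come back up. Leave the jar, the bowl and the pen alone.

Things in the scene. Friction and masses are not known exactly. Their poses are not given: they have to be found in the camera images.
- box: Open steel box full of pralines, fixed to the table: 130 (x) x 120 (y) x 45 mm high, walls 6 mm, inside 118 x 108 mm. Origin: centre of its underside; z up. The fixed lip is at its -x side (nearest the robot), the clamp outside its +x wall.
- lip (a point): Middle of the free edge of the fixed lip, on its underside: box x = -55.5, z = 54.5 mm (9.5 mm above the rim). The lip is 100 mm wide in y and 3 mm thick; behind it a riser's inner face stands at box x = -69 mm. The rib under the lid is deeper than this gap, so the lid gets in only tilted, plain edge down (about 0.2 rad), and pushed toward -x.
- seal_top (a point): Middle of the top of the black rubber seal strip on the +x rim (fixed mark: box x = 62, z = 49 mm). The strip stands 4 mm proud of the rim and is sprung: 1.5 N to start it, 5.5 N to push it level with the rim.
- lid: Loose white lid, 0.18 to 0.35 kg. Origin: centre of the underside of its rib; z up. Plate 130 (x) x 120 (y) x 6 mm, z = 10 to 16 mm; below it a rib frame 10 mm deep, 110 x 100 mm outside (4 mm clear in the box all round). Brass stripe on top along the +x edge, plain edge at -x. Closed, it has the box's orientation and its origin is 35 mm above the box's.
- lid_grip (a point): Centre of the lid's black grip block, 28 mm above the lid's origin. The block is 44 (x) x 36 (y) x 24 mm high (lid z = 16 to 40 mm), to be gripped across y; the red pump head rises from its middle.
- lid_plain_edge (a point): Middle of the lid's plain edge (lid x = -65 mm), on the plate's underside (lid z = 10 mm). Belongs under the lip: box x about -65 mm, z about 45 mm.
- lid_brass_edge (a point): Middle of the brass-striped edge (lid x = +65 mm), on the plate's underside (lid z = 10 mm). 45 mm above the box's underside when flush on the rim, about 49 mm when it only rests on the seal.
- pump (a joint): Pump head stroke in m: 0 up, 0.009 at the stop. Sprung: 2 N to start, 6 N at the stop; rises again by itself.
- pump_top (a point): Centre of the top of the red pump head (24 mm disc), 56 mm above the lid's origin when up.
- clamp (a joint): Clamp arm angle, rad: 1.6 to 1.8 open at the start (nose upright, knob leaning away), near 0 closed (nose level over the lid), least -0.3. Turns about the box's y; stays where left (0.45 N m friction, 6 to 7 N at the knob). Under the nose, 52 mm from the hinge, a rubber foot on a screw, set differently each time by up to 12 mm (point foot_mount tells how to feel for it).
- foot_mount (a point): Underside of the nose's end, over the rubber foot, whose setting is not reported: the foot meets the lid at a clamp angle between about -0.05 and 0.18, with the lid flush 0.07 rad further. Beyond the steady 6 to 7 N, pressing the lid flush takes 3 to 4 N more at the knob, then the force climbs steeply; stop some 8 N above the steady force. Over 20 N from the foot crushes the lid.
- clamp_hinge (a point): Point on the clamp's hinge axis: box x = 98 mm, z = 60 mm.
- clamp_knob (a point): Centre of the red barrel knob (26 mm diameter, 22 mm wide along the box's y) on the clamp's handle, 70 mm from the hinge; moves with the arm: at angle q it lies at box x = 98 - 70 sin(30 deg - q), z = 60 + 70 cos(30 deg - q) mm. Can be pinched across its flat ends to raise it, then pushed over from behind with the fingers.
- spice_jar: Bystander: loose spice jar, 41 mm diameter, 105 mm high; origin under its centre.
- nib_bowl: Bystander: loose small bowl, 76 mm diameter, 35 mm high; origin under its centre.
- pen: Bystander: loose blue and white marker pen, 135 mm long, 17 mm thick; origin under its centre.

How it is judged (in metres and radians):
On the way, in this order (a step that is already met when the one before it is completed fails the run):
1. the lid lies on the box with its plain edge under the lip (x of lid_plain_edge in the frame of box below -0.0585 m and z of lid_plain_edge in the frame of box below 0.0485 m and y of lid_brass_edge in the frame of box between -0.008 and 0.008 m and z of lid_brass_edge in the frame of box below 0.056 m), for 0.2 s.
2. the clamp holds the lid flush (x of lid_plain_edge in the frame of box below -0.0585 m and z of lid_plain_edge in the frame of box below 0.0485 m and z of lid_brass_edge in the frame of box below 0.0467 m and value of joint clamp below 0.3 rad), for 0.2 s.
3. the pump head is pressed to its stop, the clamp still closed (value of joint pump above 0.0075 m and value of joint clamp below 0.3 rad), for 0.1 s.
At the end, for the whole second after the job is handed in: The lid lies on the box at rest with its plain edge under the lip (at least 3 mm, and within 3.5 mm of the rim's height), within 8 mm sideways; the clamp (below 0.3 rad) holds the brass edge down to within 1.7 mm of the rim; the pump head is up again (within 3 mm) (all of step 2 and y of lid_brass_edge in the frame of box between -0.008 and 0.008 m and value of joint pump below 0.003 m and linear speed of lid below 0.02 m/s); the robot touches nothing.
It fails at once if the clamp crushes the lid (contact forces of lid, foot, seal and rim add up to over 55 N, some 23 N from the foot, with the pump head up) (contact force between lid and box above 55 N and value of joint clamp below 0.4 rad and value of joint pump below 0.005 m).
It fails at once if the spice jar is pushed away (more than 30 mm) (distance of spice_jar from where it was at the start of the episode above 0.03 m).
It fails at once if the nib bowl is pushed away (more than 30 mm) (distance of nib_bowl from where it was at the start of the episode above 0.03 m).
It fails at once if the pen is pushed away (more than 30 mm) (distance of pen from where it was at the start of the episode above 0.03 m).
It also fails if it takes over 72 s, if anything falls off the work surface, if the arm or the gripper's body presses on something with over 40 N, if the wrist force passes 120 N, or if a joint passes its speed limit or range.

## Working session

There is one attempt and no reset: what is moved stays moved. The work goes in short steps, Python scripts to look and compute and a shell command to move; the robot and the scene stay as the last step left them, time stands still between calls to the robot, and variables do not carry over. Pictures are saved under pics/ and viewed, at most 10 in all, crops included, and the job is handed in when it is done.

```bash
mkdir -p pics; ls
cat > h.py <<'E'
import numpy as np, cv2
from scipy.spatial.transform import Rotation as R
from rig import observe, cams, workorder, ctrl
def cam(n):
    i=cams.camera_info(n); return np.array(i['mtx']),np.array(i['eye']),i['orientation']
def rot(o):
    o=np.array(o,float)
    if o.shape==(3,3): return o
    if o.shape==(4,): return R.from_quat(o).as_matrix()
    return R.from_euler('xyz',o,degrees=True).as_matrix()
def cloud(n,depth):
    K,e,o=cam(n); M=rot(o); v,u=np.mgrid[0:384,0:512]
    p=np.stack([(u-K[0,2])/K[0,0]*depth,(v-K[1,2])/K[1,1]*depth,depth],-1)
    return p@M.T+e
def proj(n,P):
    K,e,o=cam(n); c=(np.atleast_2d(P)-e)@rot(o); q=c@K.T; return q[:,:2]/q[:,2:]
E
python3 - <<'E'
from h import *
print(ctrl.tcp_to_grasp, observe())
for n in('top','side'):
    print(cams.camera_info(n))
    im,d=cams.capture(n); cv2.imwrite(f'pics/{n}0.png',im[:,:,::-1]); np.save(f'{n}0.npy',d); C=cloud(n,d)
    for t in ['box','lid','lid_grip','pump_top','clamp_knob','clamp','spice_jar','nib_bowl','pen']:
        for r in cams.silhouettes(n,t)[:1]:
            m=r['pixels']&(d>0); P=C[m]
            print(n,t,round(r['p'],2),np.round(r['box']),m.sum(),np.round(np.median(P,0),4),np.round(np.percentile(P,[2,98],axis=0),3).tolist() if m.sum() else '')
E
```

```text
pics
-0.0187 {'time_s': 0.0, 'qpos': array([-7.95550979e+01,  2.83153110e+01,  7.71299287e+01, -7.15504339e-04,
        7.46282697e+01, -5.47203162e+00]), 'qd': array([-0.05700493,  0.00733262,  0.0313605 , -0.06897427, -0.0335338 ,
        0.1598984 ]), 'effort': array([-1.70156411e-03, -8.82153082e+01, -3.83866739e+01, -1.19403117e-04,
        1.01680169e-02,  3.21009668e-05]), 'eef_pos': array([ 0.17132812, -0.60065784,  0.23067908]), 'eef_rot': array([-1.79926760e+02, -6.32332593e-03,  1.59171198e+01]), 'wrist_force': array([ 0.45268817, -0.49214503, -0.06698091]), 'ft_torque': array([ 0.00016949, -0.01853313, -0.03383164]), 'finger_force': 0.0, 'finger_gap': 0.08535887987163066}
{'mtx': array([[352.84146052,   0.        , 254.68912826],
       [  0.        , 352.84146052, 196.44086538],
       [  0.        ,   0.        ,   1.        ]]), 'eye': array([ 0.39403384, -0.27452369,  0.9433473 ]), 'orientation': array([-169.00214419,   -0.22248078,  -89.22598428])}
top box 0.74 [181. 231.  47.  48.] 2115 [ 0.4827 -0.0845  0.0161] [[0.425, -0.139, 0.013], [0.545, -0.026, 0.055]]
top l
[... 1110 characters left out ...]
.64 [288. 285.  73.  63.] 3870 [ 0.486  -0.0689  0.0162] [[0.424, -0.139, 0.013], [0.548, -0.022, 0.055]]
side pump_top 0.58 [291. 271.  13.  18.] 145 [ 0.485  -0.0809  0.0554] [[0.473, -0.127, 0.016], [0.496, -0.071, 0.058]]
side clamp_knob 0.67 [227. 179.  42.  26.] 426 [ 0.6085 -0.2722  0.091 ] [[0.582, -0.387, -0.0], [0.653, -0.25, 0.118]]
side clamp 0.67 [229. 181.  43.  23.] 439 [ 0.6142 -0.2717  0.0909] [[0.583, -0.376, -0.0], [0.657, -0.25, 0.118]]
side spice_jar 0.94 [221. 150.  21.  44.] 675 [ 0.6447 -0.4235  0.0686] [[0.628, -0.45, 0.008], [0.665, -0.418, 0.109]]
side nib_bowl 0.94 [194. 241.  40.  36.] 927 [ 0.6743 -0.1684  0.024 ] [[0.642, -0.198, 0.019], [0.707, -0.128, 0.036]]
```

Run:
```python
import cv2,numpy as np
a=cv2.imread('pics/top0.png')[110:290,130:390]; b=cv2.imread('pics/side0.png')[110:340,150:390]
cv2.imwrite('pics/v1.png',np.vstack([cv2.resize(a,(520,360)), ])); cv2.imwrite('pics/v1.png',np.hstack([cv2.resize(a,(400,277)),cv2.resize(b,(400,383))[:277]]) if 0 else cv2.resize(a,(780,540)))
cv2.imwrite('pics/v2.png',cv2.resize(b,(600,575)))
```

```text
(no output)
```

View pics/v1.png

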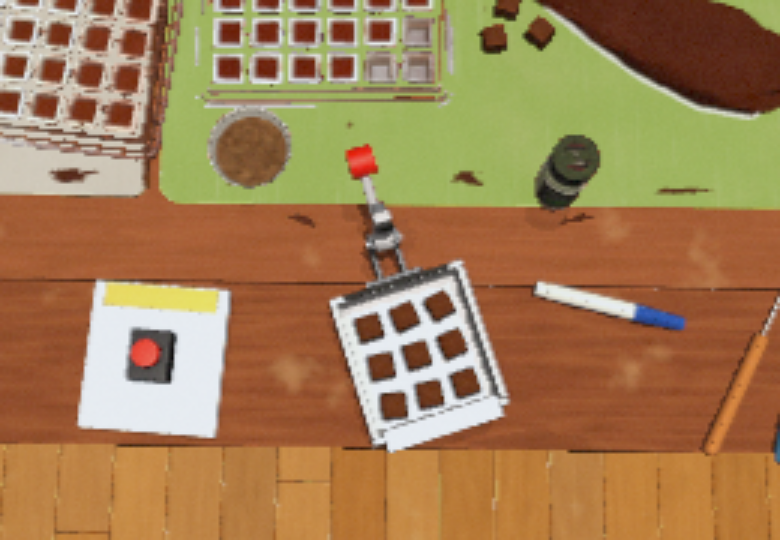

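View pics/v2.png

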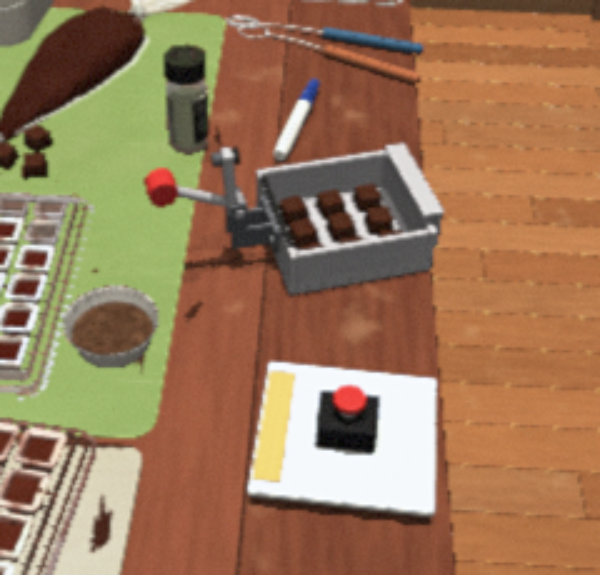

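The top view shows the lid lower left (brass stripe towards +x, red pump in the middle), and the box at centre right, yawed about +15°. Its lip is on the robot's side, and the clamp's red knob sticks out at about (360,160), leaning away. The bowl, jar and pen stand clear. The side view agrees.

```bash
cat > fit.py <<'E'
from h import *
def rect(P):
    r=cv2.minAreaRect((P[:,:2]*1000).astype(np.float32)); return np.round(r[0],1),np.round(r[1],1),round(r[2],1)
E
python3 - <<'E'
from fit import *
for n in('top','side'):
    d=np.load(n+'0.npy'); C=cloud(n,d); im=cv2.imread(f'pics/{n}0.png').astype(int)
    x,y,z=C[...,0],C[...,1],C[...,2]
    L=(d>0)&(x>.4)&(x<.57)&(y>-.17)&(y<0)
    P=C[L&(z>.011)&(z<.022)]; print(n,'lid',rect(P),np.median(P[:,2]))
    P=C[L&(z>.035)&(z<.044)]; print('block',rect(P),len(P),P[:,2].mean())
    red=(im[...,2]>150)&(im[...,1]<80)&(im[...,0]<80)
    P=C[L&red&(z>.045)]; print('pump',P.mean(0),len(P))
    ye=(im[...,2]>180)&(im[...,1]>160)&(im[...,0]<140)
    P=C[L&ye&(z>.011)]; print('stripe',rect(P),P.mean(0))
    B=(d>0)&(x>.38)&(x<.6)&(y>-.42)&(y<-.22)
    P=C[B&(z>.051)&(z<.063)&(x<.52)]; print('lip',rect(P),len(P),np.median(P[:,2]))
    P=C[B&(z>.038)&(z<.050)&(x<.56)]; print('rim',rect(P),len(P),np.median(P[:,2]))
    K=(d>0)&(x>.55)&(x<.7)&(y>-.32)&(y<-.22)&red&(z>.04)
    P=C[K]; print('knob',P.mean(0),np.percentile(P,[2,98],axis=0).round(4).tolist())
E
```

```text
top lid (array([485. , -82.6]), array([120.8, 130. ]), 86.3) 0.015812397708515835
block (array([485.2, -82.5]), array([36.7, 44. ]), 87.2) 172 0.03956992996211202
pump [ 0.48712106 -0.08112221  0.05493765] 34
stripe (array([538.9, -87. ]), array([97.7, 20.4]), 87.2) [ 0.53794597 -0.0868771   0.01618564]
lip (array([ 429.4, -333.1]), array([18.5, 99.4]), 18.3) 303 0.05729814193346794
rim (array([ 496.6, -310.9]), array([141.4, 119.9]), 18.4) 358 0.04466114867583676
knob [ 0.64118361 -0.26350156  0.10043811] [[0.6304, -0.2749, 0.0946], [0.6534, -0.2529, 0.1051]]
side lid (array([486.6, -82.4]), array([121.6, 130.2]), 86.2) 0.015960475130985308
block (array([486.7, -82. ]), array([36., 44.]), 84.8) 316 0.039543603784476376
pump [ 0.48629666 -0.08042343  0.05566366] 95
stripe (array([539.7, -85.6]), array([97.7, 19.7]), 86.3) [ 0.53899873 -0.08324795  0.01640548]
lip (array([ 430.5, -333.2]), array([ 19.4, 101.7]), 18.2) 251 0.057216565691521226
rim (array([ 492.8, -312.5]), array([144.9, 124.8]), 18.4) 632 0.043568325069727964
knob [ 0.64480797 -0.25875815  0.10163338] [[0.6338, -0.2691, 0.0973], [0.6557, -0.2498, 0.1052]]
```

Run:
```python
from fit import *
a=np.radians(18.3); c=np.array([.4915,-.3128])
for n in('top','side'):
    d=np.load(n+'0.npy'); C=cloud(n,d)[d>0]
    q=(C[:,:2]-c)@np.array([[np.cos(a),-np.sin(a)],[np.sin(a),np.cos(a)]])*1000; z=C[:,2]*1000
    p=lambda m,i:np.percentile(q[m,i],[1,5,50,95,99]).round(1)
    lip=(abs(q[:,1])<60)&(q[:,0]<-40)&(q[:,0]>-90)&(z>54)&(z<62); print(n,'lip x',p(lip,0),'y',p(lip,1))
    for lo,hi in((-70,-45),(45,70)):
        m=(abs(q[:,0])<45)&(q[:,1]>lo)&(q[:,1]<hi)&(z>42.5)&(z<48); print(' ywall',p(m,1),m.sum(),np.median(z[m]).round(1), np.polyfit(q[m,0],q[m,1],1)[0])
    m=(abs(q[:,1])<50)&(q[:,0]>45)&(q[:,0]<72)&(z>43)&(z<52); print(' xwall',p(m,0),m.sum(),np.median(z[m]).round(1))
    m=(q[:,0]>75)&(q[:,0]<115)&(abs(q[:,1])<25)&(z>85); print(' nose',p(m,0),p(m,1),z[m].max())
```

```text
top lip x [-74.5 -73.8 -65.6 -57.2 -56.5] y [-48.4 -44.5   0.5  45.1  49.1]
 ywall [-59.4 -59.3 -56.6 -53.7 -53.4] 77 44.4 0.0014844086427113416
 ywall [54.2 54.5 57.3 59.9 60.1] 76 44.6 0.005781240749806342
 xwall [58.  58.4 61.5 67.3 68.4] 104 47.2
 nose [ 94.1  94.3 102.9 113.6 114.6] [-5.9 -5.2  1.2  7.2  7.4] 119.48294069457765
side lip x [-72.7 -72.1 -63.4 -55.4 -54.6] y [-49.9 -45.1   3.8  47.2  49.4]
 ywall [-61.8 -60.5 -56.3 -53.  -52.6] 82 44.3 -0.010494758694327753
 ywall [53.3 53.8 57.6 60.4 61.4] 95 44.6 -0.0037721768045934456
 xwall [60.3 60.7 64.2 70.1 70.5] 111 47.5
 nose [ 96.4  98.  105.1 112.9 114.9] [-6.5 -5.1  5.2  7.2  7.7] 119.38678672096137
```

```bash
cat > go.py <<'E'
from h import *
BOX=np.array([.4916,-.3124,0]); BYAW=18.3
def T(p,M): A=np.eye(4); A[:3,:3]=M; A[:3,3]=p; return A
def eef():
    o=observe(); return T(o['eef_pos'],R.from_euler('xyz',o['eef_rot'],degrees=True).as_matrix()),o
def show(o): return 't=%.2f pos=%s rot=%s F=%s gap=%.1f ff=%.1f'%(o['time_s'],np.round(o['eef_pos'],4),np.round(o['eef_rot'],1),np.round(o['wrist_force'],1),o['finger_gap']*1e3,o['finger_force'])
def delta(G,A=None):
    """tool-frame shift (mm) then turn (deg) from A (default measured) to goal G"""
    if A is None: A,o=eef(); print(show(o))
    D=np.linalg.inv(A)@G; print('offset mm',np.round(D[:3,3]*1e3,1),'turn deg',np.round(R.from_matrix(D[:3,:3]).as_rotvec(degrees=True),2)); return D
def down(p,yaw,pitch=0):  # tool down, x axis at yaw; pitch about tool y
    return T(p,R.from_euler('z',yaw,degrees=True).as_matrix()@np.diag([1,-1,-1.])@R.from_euler('y',pitch,degrees=True).as_matrix())
def boxT(): return T(BOX,R.from_euler('z',BYAW,degrees=True).as_matrix())
def lidgoal(ox,oz,th,oy=0): # mm, deg
    return boxT()@T(np.array([ox,oy,oz])/1e3,R.from_euler('y',-th,degrees=True).as_matrix())@np.load('grasp.npy')
E
python3 -c "
from go import *
delta(down([.4858,-.0825,.13],-3.7))"
```

```text
t=1.00 pos=[ 0.1714 -0.601   0.2313] rot=[-180.     0.    15.9] F=[0.2 0.  0.3] gap=85.5 ff=0.0
offset mm [ 444.5 -412.4  101.3] turn deg [-0.    0.   19.62]
```

```bash
for i in 1 2 3; do python3 -m crank '{"claw":[1,1,1,1,1],"offset":[[30,-27,5],[30,-27,5],[30,-27,5],[30,-27,5],[30,-27,5]],"angular":[[0,0,0],[0,0,0],[0,0,0],[0,0,0],[0,0,0]]}' 60; done; python3 -c "
from go import *
delta(down([.4858,-.0825,.08],-3.7))"
```

```text
time_s: 1.5
eef_pos: [0.2793, -0.4287, 0.2062]
eef_rot: [180.0, -0.0, 15.9]
wrist_force: [0.5, -0.3, -0.0]
finger_gap: 0.0855
finger_force: 0.0
time_s: 2.0
eef_pos: [0.3866, -0.2578, 0.1813]
eef_rot: [180.0, -0.0, 15.9]
wrist_force: [0.1, -0.6, 0.1]
finger_gap: 0.0853
finger_force: 0.0
time_s: 2.5
eef_pos: [0.4939, -0.0866, 0.1563]
eef_rot: [180.0, -0.0, 15.9]
wrist_force: [0.1, -0.8, 0.8]
finger_gap: 0.0852
finger_force: 0.0
t=2.50 pos=[ 0.4939 -0.0866  0.1563] rot=[180.   -0.   15.9] F=[ 0.1 -0.8  0.8] gap=85.2 ff=0.0
offset mm [-6.7 -6.2 76.3] turn deg [ 1.000e-02 -3.000e-02  1.962e+01]
```

```bash
python3 -m crank '{"claw":[1,1,1,1,1],"offset":[[-6.7,-6.2,20],[0,0,20],[0,0,20],[0,0,16],[0,0,0]],"angular":[[0,0,6.6],[0,0,6.5],[0,0,6.5],[0,0,0],[0,0,0]]}' 60 >/dev/null
python3 -m crank '{"claw":[1,1,1,1,1],"offset":[[0,0,20],[0,0,20],[0,0,15],[0,0,9.5],[0,0,0]],"angular":[[0,0,0],[0,0,0],[0,0,0],[0,0,0],[0,0,0]]}'
python3 -c "
from go import *
delta(down([.4858,-.0825,.0155],-3.7))"
```

```text
time_s: 3.5
eef_pos: [0.4848, -0.084, 0.0155]
eef_rot: [-180.0, 0.0, -3.7]
wrist_force: [0.1, -0.8, 0.7]
finger_gap: 0.0851
finger_force: 0.0
t=3.50 pos=[ 0.4848 -0.084   0.0155] rot=[-180.     0.    -3.7] F=[ 0.1 -0.8  0.7] gap=85.1 ff=0.0
offset mm [ 0.9 -1.6 -0. ] turn deg [-0.01  0.05  0.03]
```

```bash
python3 -m crank '{"claw":[0.2,-0.3,-0.6,-1,-1],"offset":[[0.9,-1.6,0],[0,0,0],[0,0,0],[0,0,0],[0,0,0]],"angular":[[0,0,0],[0,0,0],[0,0,0],[0,0,0],[0,0,0]]}' 60
python3 -m crank '{"claw":[-1,-1,-1,-1,-1],"offset":[[0,0,0],[0,0,0],[0,0,0],[0,0,0],[0,0,0]],"angular":[[0,0,0],[0,0,0],[0,0,0],[0,0,0],[0,0,0]]}'
python3 - <<'E'
from go import *
A,o=eef(); print(show(o))
L=T([.4858,o['eef_pos'][1],0],R.from_euler('z',-3.7,degrees=True).as_matrix())
np.save('grasp.npy',np.linalg.inv(L)@A); print(np.load('grasp.npy').round(4))
E
```

```text
time_s: 4.0
eef_pos: [0.4863, -0.0825, 0.0165]
eef_rot: [180.0, -0.1, -3.7]
wrist_force: [-1.7, 1.1, 12.8]
finger_gap: 0.0349
finger_force: 59.7
time_s: 4.5
eef_pos: [0.4863, -0.0825, 0.0166]
eef_rot: [180.0, -0.1, -3.7]
wrist_force: [-1.3, 1.1, 12.4]
finger_gap: 0.0352
finger_force: 59.7
t=4.50 pos=[ 0.4863 -0.0825  0.0166] rot=[ 1.8e+02 -1.0e-01 -3.7e+00] F=[-1.3  1.1 12.4] gap=35.2 ff=59.7
[[ 1.00e+00  3.00e-04  1.20e-03  5.00e-04]
 [ 3.00e-04 -1.00e+00 -2.00e-04  0.00e+00]
 [ 1.20e-03  2.00e-04 -1.00e+00  1.66e-02]
 [ 0.00e+00  0.00e+00  0.00e+00  1.00e+00]]
```

```bash
python3 -m crank '{"claw":[-1,-1,-1,-1,-1],"offset":[[0,0,-10],[0,0,-25],[0,0,-35],[0,0,-35],[0,0,0]],"angular":[[0,0,0],[0,0,0],[0,0,0],[0,0,0],[0,0,0]]}'
python3 - <<'E'
from go import *
G=lidgoal(12,105,11.5); G2=down(G[:3,3],BYAW); delta(G2); delta(G,G2)
E
```

```text
time_s: 5.0
eef_pos: [0.4878, -0.083, 0.125]
eef_rot: [179.9, -0.4, -3.7]
wrist_force: [-1.1, -0.1, -2.6]
finger_gap: 0.0348
finger_force: 61.1
t=5.00 pos=[ 0.4878 -0.083   0.125 ] rot=[179.9  -0.4  -3.7] F=[-1.1 -0.1 -2.6] gap=34.8 ff=61.1
offset mm [ 26.9 225.2   4.2] turn deg [  0.15  -0.34 -21.97]
offset mm [ 0. -0.  0.] turn deg [-1.000e-02  1.157e+01 -2.000e-02]
```

```bash
python3 -m crank '{"claw":[-1,-1,-1,-1,-1],"offset":[[0,45,0],[0,45,0],[0,45,0],[0,45,0],[0,45,0]],"angular":[[0,0,0],[0,0,0],[0,0,0],[0,0,0],[0,0,0]]}' >/dev/null
python3 -m crank '{"claw":[-1,-1,-1,-1,-1],"offset":[[27,0,0],[0,0,0],[0,0,0],[0,0,0],[0,0,0]],"angular":[[0,0,-7.5],[0,0,-7.5],[0,0,-7],[0,5.5,0],[0,5.7,0]]}' >/dev/null
python3 -m crank '{"claw":[-1,-1],"offset":[[0,0,0],[0,0,0]],"angular":[[0,0,0],[0,0,0]]}' >/dev/null
python3 - <<'E'
from go import *
delta(lidgoal(12,80,11.5))
im,d=cams.capture('side'); cv2.imwrite('pics/s1.png',cv2.resize(im[130:290,150:390,::-1],(780,520))); np.save('s1.npy',d)
im,d=cams.capture('top'); cv2.imwrite('pics/t1.png',im[:,:,::-1]); np.save('t1.npy',d)
E
```

```text
t=6.20 pos=[ 0.4977 -0.3089  0.1206] rot=[-179.9  -11.1   18.2] F=[ 0.4  0.3 -2.3] gap=35.0 ff=61.3
offset mm [-2.4  1.4 24.2] turn deg [-0.05  0.51 -0.09]
```

View pics/s1.png

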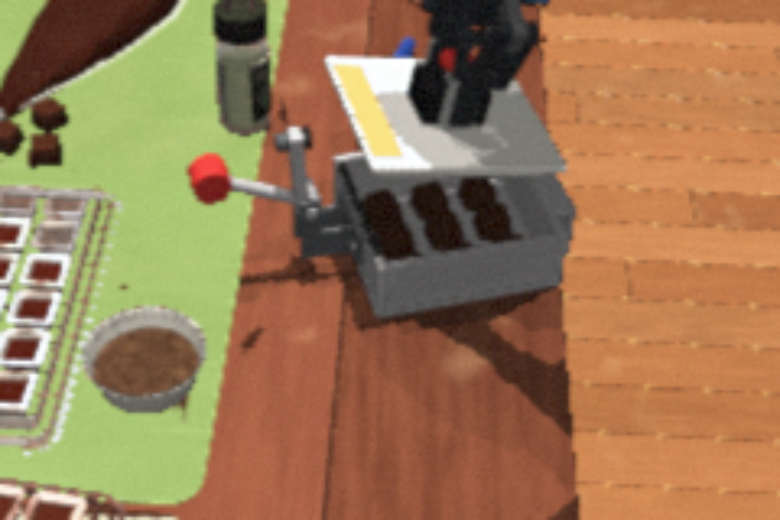

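The side picture shows the lid held level side-to-side and tilted above the box, its brass stripe (370,110) raised on the clamp side. I'll measure how it really sits in the grip.

```bash
cat > lidpose.py <<'E'
from go import *
def lidpose(n,d,L,tol=8):
    """cloud in expected lid frame L: edges & plane of plate top, mm"""
    C=cloud(n,d)[d>0]; q=(np.c_[C,np.ones(len(C))]@np.linalg.inv(L).T)[:,:3]*1e3
    m=(abs(q[:,2]-16)<tol)&(abs(q[:,0])<75)&(abs(q[:,1])<68); m&=(abs(q[:,0])>28)|(abs(q[:,1])>35)
    P=q[m]; a=np.linalg.lstsq(np.c_[P[:,:2],np.ones(len(P))],P[:,2],rcond=None)[0]
    r=P[:,2]-P[:,:2]@a[:2]-a[2]; P=P[abs(r)<2]; a=np.linalg.lstsq(np.c_[P[:,:2],np.ones(len(P))],P[:,2],rcond=None)[0]
    print(n,len(P),'slope x,y deg',np.degrees(a[:2]).round(2),'z0',a[2].round(2),'x',np.percentile(P[:,0],[.5,99.5]).round(1),'y',np.percentile(P[:,1],[.5,99.5]).round(1), cv2.minAreaRect(P[:,:2].astype(np.float32)))
E
python3 - <<'E'
from lidpose import *
A,o=eef(); L=A@np.linalg.inv(np.load('grasp.npy'))
lidpose('side',np.load('s1.npy'),L); lidpose('top',np.load('t1.npy'),L)
B=np.linalg.inv(boxT())@L; print((B[:3,3]*1e3).round(1))
E
```

```text
side 1212 slope x,y deg [ 0.03 -0.11] z0 15.74 x [-64.2  64.9] y [-58.   61.9] ((0.05853271484375, 1.6654129028320312), (122.97716522216797, 130.6548614501953), 89.6568374633789)
top 88 slope x,y deg [-0.05 -3.11] z0 18.6 x [-64.9  64.1] y [44.3 61.2] ((-0.34955596923828125, 53.55085754394531), (129.5858154296875, 17.003765106201172), 1.2310843467712402)
[ 10.6   1.2 104.4]
```

```bash
python3 -m crank '{"claw":[-1,-1,-1],"offset":[[-2.4,2.4,14],[0,0,10],[0,0,0]],"angular":[[0,0.5,0],[0,0,0],[0,0,0]]}' >/dev/null
python3 - <<'E'
from go import *
delta(lidgoal(12,60,11.5,-1)); delta(lidgoal(12,49.5,11.5,-1),lidgoal(12,60,11.5,-1)); delta(lidgoal(4,49.5,11.5,-1),lidgoal(12,49.5,11.5,-1))
E
```

```text
t=6.60 pos=[ 0.5014 -0.3094  0.0954] rot=[-179.9  -11.6   18.3] F=[-0.1 -0.2 -1.9] gap=35.0 ff=61.3
offset mm [-4.9  0.8 18.5] turn deg [-0.14 -0.02  0.02]
offset mm [-2.1 -0.  10.3] turn deg [ 0. -0.  0.]
offset mm [-7.8 -0.  -1.6] turn deg [ 0. -0.  0.]
```

```bash
python3 -m crank '{"claw":[-1,-1,-1],"offset":[[-3,0.8,9],[-1.9,0,9.5],[0,0,0]],"angular":[[0,0,0],[0,0,0],[0,0,0]]}' 
python3 -m crank '{"claw":[-1,-1,-1],"offset":[[-1,0,5],[-1.1,0,5.3],[0,0,0]],"angular":[[0,0,0],[0,0,0],[0,0,0]]}'
python3 - <<'E'
from go import *
delta(lidgoal(4,49.5,11.5,-1))
im,d=cams.capture('side'); np.save('s2.npy',d);cv2.imwrite('pics/s2.png',cv2.resize(im[130:290,150:390,::-1],(780,520)))
from lidpose import *
A,o=eef(); L=A@np.linalg.inv(np.load('grasp.npy'))
lidpose('side',d,L); B=np.linalg.inv(boxT())@L; print((B[:3,3]*1e3).round(1))
E
```

```text
time_s: 6.9
eef_pos: [0.5002, -0.3108, 0.0763]
eef_rot: [-179.9, -11.6, 18.3]
wrist_force: [0.3, -0.5, -1.5]
finger_gap: 0.0348
finger_force: 61.3
time_s: 7.2
eef_pos: [0.5005, -0.3111, 0.0665]
eef_rot: [-180.0, -11.7, 18.3]
wrist_force: [0.1, 0.6, -1.6]
finger_gap: 0.0348
finger_force: 61.3
t=7.20 pos=[ 0.5005 -0.3111  0.0665] rot=[-180.   -11.7   18.3] F=[ 0.1  0.6 -1.6] gap=34.8 ff=61.3
offset mm [-7.6 -0.6 -0.9] turn deg [-0.06 -0.1  -0.01]
side 1111 slope x,y deg [-0.21 -0.41] z0 15.55 x [-65.5  65.9] y [-56.7  62.1] ((-1.106201171875, 2.7826156616210938), (121.08345794677734, 134.70753479003906), 89.78679656982422)
[11.7 -1.8 50.6]
```

View pics/s2.png

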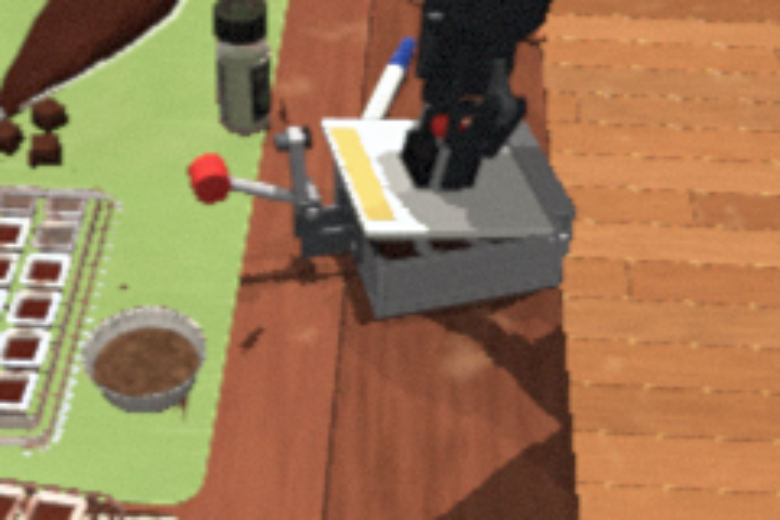

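The lid now hangs low over the box, its plain edge (545,235) right in front of the lip and the brass edge raised clear of the clamp nose. Next I push it under the lip.

```bash
python3 -m crank '{"claw":[-1,-1,-1],"offset":[[0,0,1],[-4,0,-0.8],[0,0,0]],"angular":[[0,0,0],[0,0,0],[0,0,0]]}' 
python3 -m crank '{"claw":[-1,-1,-1],"offset":[[-2,0,-0.4],[-2,0,-0.4],[0,0,0]],"angular":[[0,0,0],[0,0,0],[0,0,0]]}'
python3 - <<'E'
from go import *
A,o=eef(); B=np.linalg.inv(boxT())@A@np.linalg.inv(np.load('grasp.npy')); print((B[:3,3]*1e3).round(1))
def pose(ex,ez,th): # plain edge lower corner at (ex,ez)
    t=np.radians(th); return lidgoal(ex+65*np.cos(t)+10*np.sin(t),ez+65*np.sin(t)-10*np.cos(t),th,-1)
P=[pose(-63,46,9),pose(-65,45.8,6),pose(-65.5,45.8,3),pose(-65.5,45.8,1)]
delta(P[0])
for a,b in zip(P,P[1:]): delta(b,a)
E
```

```text
time_s: 7.55
eef_pos: [0.4966, -0.3127, 0.0663]
eef_rot: [-180.0, -11.7, 18.3]
wrist_force: [-0.6, -0.6, -0.7]
finger_gap: 0.0347
finger_force: 61.3
time_s: 7.85
eef_pos: [0.4929, -0.3139, 0.0662]
eef_rot: [-180.0, -11.7, 18.3]
wrist_force: [0.2, 0.3, -1.6]
finger_gap: 0.0344
finger_force: 61.3
[ 3.6 -1.9 49.8]
t=7.85 pos=[ 0.4929 -0.3139  0.0662] rot=[-180.   -11.7   18.3] F=[ 0.2  0.3 -1.6] gap=34.4 ff=61.3
offset mm [-0.8 -0.9  3.3] turn deg [-0.02 -2.63 -0.02]
offset mm [-1.8 -0.   3.3] turn deg [ 0. -3. -0.]
offset mm [-0.2 -0.   3.4] turn deg [ 0. -3. -0.]
offset mm [ 0.2 -0.   2.3] turn deg [ 0. -2. -0.]
```

```bash
python3 -m crank '{"claw":[-1,-1,-1],"offset":[[-0.8,0,1.6],[0,0,1.7],[0,0,0]],"angular":[[0,-1.3,0],[0,-1.3,0],[0,0,0]]}' |grep -E 'pos|force'
python3 -m crank '{"claw":[-1,-1,-1],"offset":[[-0.9,0,1.6],[-0.9,0,1.7],[0,0,0]],"angular":[[0,-1.5,0],[0,-1.5,0],[0,0,0]]}'|grep -E 'pos|force'
python3 -m crank '{"claw":[-1,-1,-1],"offset":[[0,0,1.7],[-0.2,0,1.7],[0,0,0]],"angular":[[0,-1.5,0],[0,-1.5,0],[0,0,0]]}'|grep -E 'pos|force'
cat > lp.py <<'E'
from lidpose import *
A,o=eef(); L=A@np.linalg.inv(np.load('grasp.npy')); print(show(o))
B=np.linalg.inv(boxT())@L; E=lambda x:(B@[x/1e3,0,.01,1])[:3]*1e3
print('origin',(B[:3,3]*1e3).round(1),'plain',E(-65).round(1),'brass',E(65).round(1))
im,d=cams.capture('side'); lidpose('side',d,L)
E
python3 lp.py
```

```text
eef_pos: [0.4934, -0.3138, 0.0627]
wrist_force: [-0.0, -0.3, -1.8]
finger_force: 61.3
eef_pos: [0.4921, -0.3141, 0.0591]
wrist_force: [1.4, -0.8, -1.8]
finger_force: 61.3
eef_pos: [0.4923, -0.3141, 0.0557]
wrist_force: [0.2, 0.4, -2.7]
finger_force: 61.3
t=8.75 pos=[ 0.4923 -0.3141  0.0557] rot=[-180.    -3.1   18.4] F=[ 0.2  0.4 -2.7] gap=34.7 ff=61.3
origin [ 0.5 -1.9 39.2] plain [-65.   -1.9  45.7] brass [64.8 -1.8 52.6]
side 995 slope x,y deg [-0.93 -0.8 ] z0 16.54 x [-69.1  66.4] y [-57.6  61.7] ((-3.2458267211914062, 1.8015861511230469), (121.3652572631836, 139.6094207763672), 89.98279571533203)
```

```bash
python3 -m crank '{"claw":[-1,-1,-1],"offset":[[0,0,1.2],[0.2,0,1.2],[0,0,0]],"angular":[[0,-1,0],[0,-1,0],[0,0,0]]}' |grep -E 'pos|force'
python3 -m crank '{"claw":[-1,-1,-1],"offset":[[0,0,0.6],[0,0,0.6],[0,0,0]],"angular":[[0,-0.3,0],[0,0,0],[0,0,0]]}'|grep -E 'pos|force'
python3 lp.py
```

```text
eef_pos: [0.4925, -0.3142, 0.0534]
wrist_force: [-1.6, -0.3, -0.6]
finger_force: 61.5
eef_pos: [0.4925, -0.3142, 0.0525]
wrist_force: [0.4, 2.1, 5.2]
finger_force: 62.3
t=9.40 pos=[ 0.4925 -0.3142  0.0525] rot=[180.   -0.8  18.3] F=[0.4 2.1 5.2] gap=34.7 ff=62.3
origin [-0.  -2.  35.9] plain [-65.1  -2.   45. ] brass [64.9 -2.  46.8]
side 983 slope x,y deg [-0.83 -0.91] z0 16.42 x [-70.8  66.1] y [-57.5  61.8] ((-3.16522216796875, 2.8230628967285156), (121.32815551757812, 141.22976684570312), 88.45954132080078)
```

```bash
python3 -m crank '{"claw":[-0.1,0.1,0.3,0.3,0.3],"offset":[[0,0,0],[0,0,0],[0,0,0],[0,0,-10],[0,0,-20]],"angular":[[0,0,0],[0,0,0],[0,0,0],[0,0,0],[0,0,0]]}' |grep -E 'pos|force|gap'
python3 -m crank '{"claw":[0.3,0.3,0.3,0.3,0.3],"offset":[[0,0,-30],[0,0,-40],[0,0,-40],[0,0,0],[0,0,0]],"angular":[[0,0,0],[0,0,0],[0,0,0],[0,0,0],[0,0,0]]}' |grep -E 'pos|force|gap'
python3 - <<'E'
from lidpose import *
L=boxT()@T([0,-.001,.0365],R.from_euler('y',-1.5,degrees=True).as_matrix())
for n in('side','top'):
    im,d=cams.capture(n); lidpose(n,d,L,4); cv2.imwrite(f'pics/{n}3.png',cv2.resize(im[130:290,150:390,::-1],(780,520)))
def knob(q): a=np.radians(30)-q; return np.array([98-70*np.sin(a),0,60+70*np.cos(a)])/1e3
k=(boxT()@np.r_[knob(1.63),1])[:3]; print(k)
delta(down(k+[0,0,.05-.0155],BYAW))
E
```

```text
eef_pos: [0.4912, -0.3138, 0.0819]
wrist_force: [0.6, -1.3, 0.4]
finger_gap: 0.0555
finger_force: 0.0
eef_pos: [0.4907, -0.315, 0.1936]
wrist_force: [-1.4, 0.1, -0.7]
finger_gap: 0.0556
finger_force: 0.0
side 1298 slope x,y deg [ 0.47 -0.18] z0 16.44 x [-62.1  66.1] y [-59.5  60.4] ((-2.4656524658203125, 0.91534423828125), (138.05633544921875, 122.55030822753906), 0.278547078371048)
top 471 slope x,y deg [0.32 0.07] z0 16.43 x [-61.8  62.6] y [-24.3  60.2] ((3.563495635986328, 22.256610870361328), (127.33856964111328, 86.79222869873047), 5.60243558883667)
[ 0.6440649  -0.26197705  0.09135174]
t=10.55 pos=[ 0.4899 -0.3144  0.1917] rot=[-179.9   -0.8   18.3] F=[-1.   0.4 -0.8] gap=55.6 ff=0.0
offset mm [161.9  -1.3  68. ] turn deg [-0.06 -0.76  0.02]
```

View pics/side3.png

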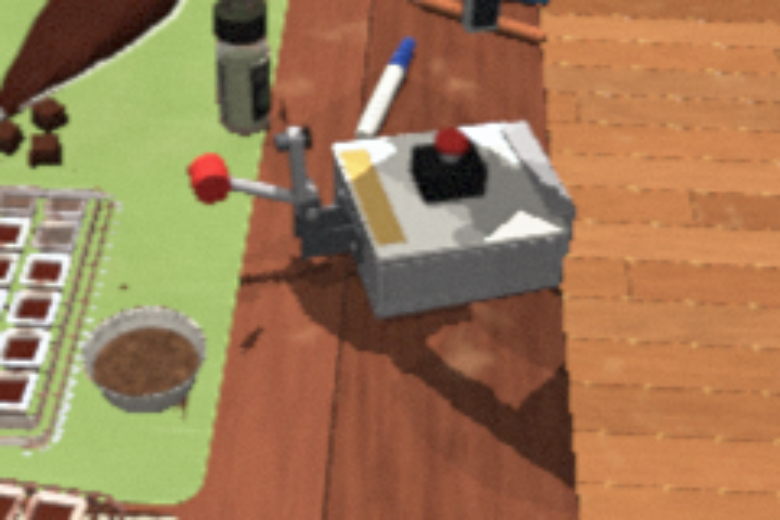

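The lid lies on the box with its plain edge under the lip (525,180) and the brass edge on the seal. Next is the clamp knob (210,178).

```bash
python3 -m crank '{"claw":[0.3,0.3,0.3,0.3,0.3],"offset":[[40,-1.3,0],[40,0,0],[40,0,0],[42,0,0],[0,0,30]],"angular":[[0,-0.8,0],[0,0,0],[0,0,0],[0,0,0],[0,0,0]]}' >/dev/null
python3 -m crank '{"claw":[0.3,0.3],"offset":[[0,0,37],[0,0,0]],"angular":[[0,0,0],[0,0,0]]}' |grep -E 'pos|force|gap'
python3 - <<'E'
from lidpose import *
k=(boxT()@np.r_[.1605,0,.0914,1])[:3]
delta(down(k+[0,0,-.0155],BYAW))
E
```

```text
eef_pos: [0.6406, -0.2608, 0.1196]
wrist_force: [-1.5, 1.4, -0.8]
finger_gap: 0.0556
finger_force: 0.0
t=11.25 pos=[ 0.6406 -0.2608  0.1196] rot=[-179.6    0.4   18.3] F=[-1.5  1.4 -0.8] gap=55.6 ff=0.0
offset mm [ 3.1  2.5 43.7] turn deg [-0.42  0.42  0.04]
```

```bash
python3 -m crank '{"claw":[0.3,0.3,0.3,0.3],"offset":[[3.1,2.5,14],[0,0,15],[0,0,14],[0,0,0]],"angular":[[0,0,0],[0,0,0],[0,0,0],[0,0,0]]}' 30 |grep -E 'pos|rot|force|gap'
python3 -m crank '{"claw":[-0.2,-1,-1,-1],"offset":[[0,0,0],[0,0,0],[0,0,0],[0,0,0]],"angular":[[0,0,0],[0,0,0],[0,0,0],[0,0,0]]}' 30 |grep -E 'pos|force|gap|rot'
python3 - <<'E'
from lidpose import *
A,o=eef(); print(show(o)); B=np.linalg.inv(boxT())@A; print((B[:3,3]*1e3).round(1))
E
```

```text
eef_pos: [0.6465, -0.2637, 0.0809]
eef_rot: [-179.9, 0.1, 18.3]
wrist_force: [-0.1, 1.1, -0.8]
finger_gap: 0.0556
finger_force: 0.0
eef_pos: [0.6475, -0.2625, 0.0836]
eef_rot: [-179.9, -0.0, 18.3]
wrist_force: [-0.7, 11.5, 4.6]
finger_gap: 0.0214
finger_force: 32.7
t=12.05 pos=[ 0.6475 -0.2625  0.0836] rot=[-179.9   -0.    18.3] F=[-0.7 11.5  4.6] gap=21.4 ff=32.7
[163.7  -1.6  83.6]
```

```bash
python3 -m crank '{"claw":[-1,-1,-1,-1,-1],"offset":[[0,-1.5,0],[-4,0,-7],[-4.7,0,-6.3],[-5,0,-5.3],[0,0,0]],"angular":[[0,0,0],[0,0,0],[0,0,0],[0,0,0],[0,0,0]]}' |grep -E 'pos|rot|force|gap'
cat > k.py <<'E'
from lidpose import *
A,o=eef(); print(show(o)); B=np.linalg.inv(boxT())@A; print('box',(B[:3,3]*1e3).round(1),'Fbox',(boxT()[:3,:3].T@o['wrist_force']).round(1))
E
python3 k.py
```

```text
eef_pos: [0.6331, -0.2671, 0.1021]
eef_rot: [-180.0, 0.0, 18.3]
wrist_force: [-4.8, 1.9, -0.2]
finger_gap: 0.0211
finger_force: 32.1
t=12.55 pos=[ 0.6331 -0.2671  0.1021] rot=[-180.     0.    18.3] F=[-4.8  1.9 -0.2] gap=21.1 ff=32.1
box [148.6  -1.4 102.1] Fbox [-3.9  3.3 -0.2]
```

```bash
python3 -m crank '{"claw":[-1,-1,-1,-1,-1],"offset":[[-5.3,0,-4.7],[-5.6,0,-4.1],[-6,0,-3.5],[-6.4,0,-2.9],[0,0,0]],"angular":[[0,0,0],[0,0,0],[0,0,0],[0,0,0],[0,0,0]]}' >/dev/null; python3 k.py
python3 -m crank '{"claw":[-1,-1,-1,-1,-1],"offset":[[-6.6,0,-2.3],[-6.8,0,-1.5],[-6.9,0,-0.9],[-7,0,-0.2],[0,0,0]],"angular":[[0,0,0],[0,0,0],[0,0,0],[0,0,0],[0,0,0]]}'>/dev/null;  python3 k.py
```

```text
t=13.05 pos=[ 0.611  -0.2745  0.1173] rot=[-180.     0.    18.3] F=[-4.9  3.6  1. ] gap=21.3 ff=31.4
box [125.3  -1.5 117.3] Fbox [-3.5  4.9  1. ]
t=13.55 pos=[ 0.586  -0.2828  0.1227] rot=[ 1.80e+02 -1.00e-01  1.83e+01] F=[-0.6  5.6  5. ] gap=20.9 ff=29.7
box [ 98.9  -1.6 122.7] Fbox [1.2 5.5 5. ]
```

```bash
python3 -m crank '{"claw":[-0.2,0.2,0.2,0.2,0.2],"offset":[[0,-1,0],[0,0,0],[0,0,-15],[0,0,-25],[35,0,0]],"angular":[[0,0,0],[0,0,0],[0,0,0],[0,0,0],[0,0,0]]}' 40 >/dev/null; python3 k.py
python3 -m crank '{"claw":[-1,-1,-1,-1,-1],"offset":[[12,0,0],[0,0,0],[0,0,0],[0,0,26],[0,0,26]],"angular":[[0,0,0],[0,0,0],[0,0,0],[0,0,0],[0,0,0]]}'>/dev/null;  
python3 -m crank '{"claw":[-1,-1],"offset":[[0,0,0],[0,0,0]],"angular":[[0,0,0],[0,0,0]]}'>/dev/null;  python3 k.py
python3 - <<'E'
from lidpose import *
a=boxT()
for n in('side','top'):
    im,d=cams.capture(n); C=cloud(n,d); q=(C-BOX)@a[:3,:3]*1e3; im=im.astype(int)
    m=(im[...,0]>140)&(im[...,1]<80)&(im[...,2]<80)&(d>0)&(abs(q[...,1])<25)&(q[...,0]>60)&(q[...,0]<140)&(q[...,2]>70)
    print(n,m.sum(),np.percentile(q[m],[2,50,98],axis=0).round(1).tolist() if m.sum() else '')
    if n=='side': cv2.imwrite('pics/side4.png',cv2.resize(im[110:270,150:390,::-1].astype(np.uint8),(780,520)))
E
```

```text
t=14.05 pos=[ 0.6181 -0.2731  0.1651] rot=[ 1.798e+02 -1.000e-01  1.820e+01] F=[ 0.7 -0.9 -0.1] gap=51.2 ff=0.0
box [132.4  -2.4 165.1] Fbox [ 0.4 -1.  -0.1]
t=14.75 pos=[ 0.6296 -0.2674  0.1096] rot=[-1.80e+02  1.00e-01  1.83e+01] F=[-0.2 -0.1  0.9] gap=0.2 ff=0.0
box [145.1  -0.6 109.6] Fbox [-0.2 -0.1  0.9]
side 4 [[103.0, -10.9, 137.4], [108.7, -10.0, 139.7], [112.7, -8.9, 140.6]]
top 0
```

View pics/side4.png

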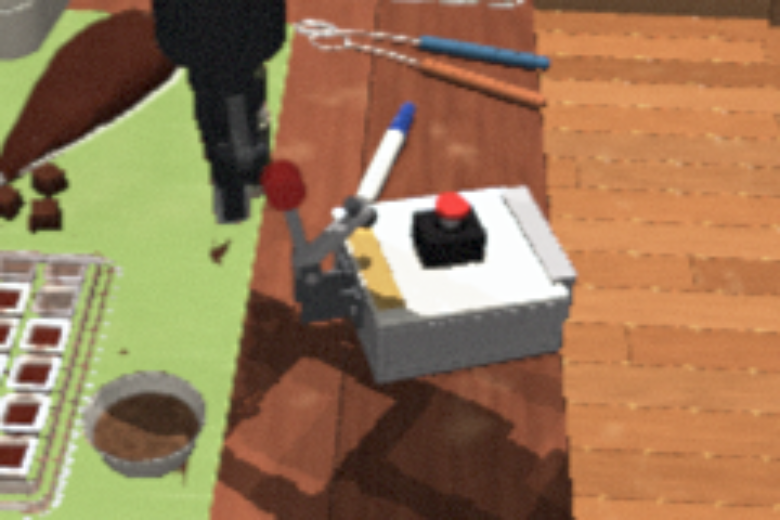

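The knob (283,185) stands near upright, and the shut fingers are behind it (235,210). Now I push it over.

```bash
cat >> k.py <<'E'
q=np.radians(30)-np.arcsin(np.clip((98-(B[0,3]*1e3-24))/70,-1,1)); a=np.radians(30)-q
F=-(boxT()[:3,:3].T@o['wrist_force']); tau=-(np.cos(a)*F[0]+np.sin(a)*F[2])
print('q~%.3f knobF %.1f'%(q,tau))
E
python3 -m crank '{"claw":[-1,-1,-1,-1,-1],"offset":[[-5,0,0],[-5,0,0],[-3,0,0],[-2,0,0],[-2,0,0]],"angular":[[0,0,0],[0,0,0],[0,0,0],[0,0,0],[0,0,0]]}' >/dev/null; python3 k.py
python3 -m crank '{"claw":[-1,-1,-1,-1],"offset":[[-2,0,0],[-2,0,0],[-2,0,0],[-2,0,0]],"angular":[[0,0,0],[0,0,0],[0,0,0],[0,0,0]]}'>/dev/null;  python3 k.py
```

```text
t=15.35 pos=[ 0.6156 -0.2727  0.111 ] rot=[179.9  -0.2  18.3] F=[8.7 3.  6. ] gap=0.0 ff=4.3
box [130.2  -1.3 111. ] Fbox [9.2 0.1 6. ]
q~0.641 knobF 8.5
t=15.75 pos=[ 0.6079 -0.2754  0.1109] rot=[179.9  -0.2  18.3] F=[6.9 2.2 6.2] gap=0.4 ff=3.8
box [122.   -1.4 110.9] Fbox [ 7.3 -0.1  6.2]
q~0.524 knobF 7.3
```

```bash
python3 - <<'E'
s=open('k.py').read().replace("tau=-(np.cos(a)*F[0]+np.sin(a)*F[2])","tau=-(np.cos(a)*F[0]-(13/70-np.sin(a))*F[2])"); open('k.py','w').write(s)
E
python3 -m crank '{"claw":[-1,-1,-1,-1,-1],"offset":[[-2,0,0],[-2,0,0],[-2,0,0],[-1.5,0,0],[-1.5,0,0]],"angular":[[0,0,0],[0,0,0],[0,0,0],[0,0,0],[0,0,0]]}'>/dev/null;  python3 k.py
python3 -m crank '{"claw":[-1,-1,-1],"offset":[[-1,0,0],[-1,0,0],[-1,0,0]],"angular":[[0,0,0],[0,0,0],[0,0,0]]}'>/dev/null;  python3 k.py
python3 -m crank '{"claw":[-1,-1,-1],"offset":[[-1,0,0],[-1,0,0],[-1,0,0]],"angular":[[0,0,0],[0,0,0],[0,0,0]]}'>/dev/null;  python3 k.py
```

```text
t=16.25 pos=[ 0.5992 -0.2782  0.1107] rot=[179.9  -0.2  18.3] F=[6.5 2.3 4.3] gap=-0.0 ff=3.3
box [112.8  -1.3 110.7] Fbox [6.9 0.2 4.3]
q~0.392 knobF 6.6
t=16.55 pos=[ 0.5963 -0.2792  0.1107] rot=[179.9  -0.2  18.3] F=[5.8 1.7 5. ] gap=0.2 ff=3.2
box [109.8  -1.3 110.7] Fbox [ 6.1 -0.3  5. ]
q~0.349 knobF 5.9
t=16.85 pos=[ 0.5934 -0.2801  0.1107] rot=[179.9  -0.2  18.3] F=[5.4 1.6 4.5] gap=0.4 ff=3.1
box [106.8  -1.3 110.7] Fbox [ 5.6 -0.2  4.5]
q~0.304 knobF 5.6
```

```bash
python3 -m crank '{"claw":[-1,-1],"offset":[[-1,0,0],[-1,0,0]],"angular":[[0,0,0],[0,0,0]]}'>/dev/null;  python3 k.py|tail -1
python3 -m crank '{"claw":[-1,-1],"offset":[[-1,0,0],[-1,0,0]],"angular":[[0,0,0],[0,0,0]]}'>/dev/null;  python3 k.py|tail -1
python3 -m crank '{"claw":[-1],"offset":[[-1,0,0]],"angular":[[0,0,0]]}'>/dev/null;  python3 k.py|tail -1
python3 -m crank '{"claw":[-1],"offset":[[-1,0,0]],"angular":[[0,0,0]]}'>/dev/null;  python3 k.py
```

```text
q~0.275 knobF 6.4
q~0.244 knobF 5.3
q~0.229 knobF 5.7
t=17.45 pos=[ 0.5876 -0.282   0.1104] rot=[ 1.799e+02 -1.000e-01  1.830e+01] F=[7.1 1.  1.4] gap=0.1 ff=3.1
box [100.7  -1.3 110.4] Fbox [ 7.1 -1.3  1.4]
q~0.214 knobF 6.9
```

```bash
python3 -m crank '{"claw":[-1],"offset":[[-1,0,0]],"angular":[[0,0,0]]}'>/dev/null;  python3 k.py|tail -1
python3 -m crank '{"claw":[-1],"offset":[[-1,0,0]],"angular":[[0,0,0]]}'>/dev/null;  python3 k.py|tail -2
```

```text
q~0.198 knobF 6.3
box [ 98.6  -1.3 110.2] Fbox [ 7.2 -1.6 -1.6]
q~0.183 knobF 6.6
```

```bash
python3 -m crank '{"claw":[-1],"offset":[[-1,0,0]],"angular":[[0,0,0]]}'>/dev/null;  python3 k.py|tail -2
```

```text
box [ 97.6  -1.2 110.1] Fbox [ 7.2 -1.7 -2.7]
q~0.167 knobF 6.3
```

```bash
python3 -m crank '{"claw":[-1],"offset":[[-1,0,0]],"angular":[[0,0,0]]}'>/dev/null;  python3 k.py|tail -2
python3 -m crank '{"claw":[-1],"offset":[[-1,0,0]],"angular":[[0,0,0]]}'>/dev/null;  python3 k.py|tail -2
```

```text
box [ 96.6  -1.2 110. ] Fbox [ 7.8 -3.1 -4.9]
q~0.152 knobF 6.4
box [ 95.5  -1.2 109.9] Fbox [ 7.2 -2.4 -5.1]
q~0.136 knobF 5.6
```

```bash
python3 -m crank '{"claw":[-1],"offset":[[-1,0,0]],"angular":[[0,0,0]]}'>/dev/null;  python3 k.py|tail -2
```

```text
box [ 94.5  -1.1 109.9] Fbox [ 6.7 -2.4 -5. ]
q~0.120 knobF 5.1
```

```bash
python3 -m crank '{"claw":[-1],"offset":[[-1,0,0]],"angular":[[0,0,0]]}'>/dev/null;  python3 k.py|tail -2
```

```text
box [ 93.5  -1.  109.8] Fbox [ 7.3 -1.4 -6.1]
q~0.105 knobF 5.3
```

```bash
python3 -m crank '{"claw":[-1],"offset":[[-1,0,0]],"angular":[[0,0,0]]}'>/dev/null;  python3 k.py|tail -2
```

```text
box [ 92.5  -0.9 109.8] Fbox [ 8.3 -1.7 -6.2]
q~0.089 knobF 6.1
```

```bash
python3 -m crank '{"claw":[-1],"offset":[[-1,0,0]],"angular":[[0,0,0]]}'>/dev/null;  python3 k.py|tail -2
```

```text
box [ 91.5  -0.8 109.7] Fbox [ 8.7 -1.6 -5.7]
q~0.073 knobF 6.4
```

```bash
python3 -m crank '{"claw":[-1],"offset":[[-1,0,0]],"angular":[[0,0,0]]}'>/dev/null;  python3 k.py|tail -2
```

```text
box [ 90.5  -0.8 109.7] Fbox [ 7.6  0.4 -5. ]
q~0.057 knobF 5.4
```

```bash
python3 -m crank '{"claw":[-1],"offset":[[-1,0,0]],"angular":[[0,0,0]]}'>/dev/null;  python3 k.py|tail -2
```

```text
box [ 89.6  -0.8 109.7] Fbox [ 8.7 -0.6 -6.6]
q~0.042 knobF 5.8
```

```bash
python3 -m crank '{"claw":[-1],"offset":[[-1,0,0]],"angular":[[0,0,0]]}'>/dev/null;  python3 k.py|tail -2
```

```text
box [ 88.6  -0.7 109.7] Fbox [ 9.2 -0.9 -5.7]
q~0.026 knobF 6.5
```

```bash
python3 -m crank '{"claw":[-1],"offset":[[-1,0,0]],"angular":[[0,0,0]]}'>/dev/null;  python3 k.py|tail -2
```

```text
box [ 87.6  -0.7 109.7] Fbox [ 9.3 -0.1 -6.8]
q~0.010 knobF 6.0
```

Run:
```python
from lidpose import *
im,d=cams.capture('side'); cv2.imwrite('pics/side5.png',cv2.resize(im[160:240,220:340,::-1],(780,520),interpolation=cv2.INTER_CUBIC))
L=boxT()@T([0,-.001,.0365],R.from_euler('y',-1.9,degrees=True).as_matrix()); lidpose('side',d,L,4)
```

```text
side 1153 slope x,y deg [ 0.07 -0.06] z0 16.43 x [-61.4  66.2] y [-59.7  60.6] ((-2.8914413452148438, 0.24740219116210938), (123.41532135009766, 139.27490234375), 89.88917541503906)
```

View pics/side5.png

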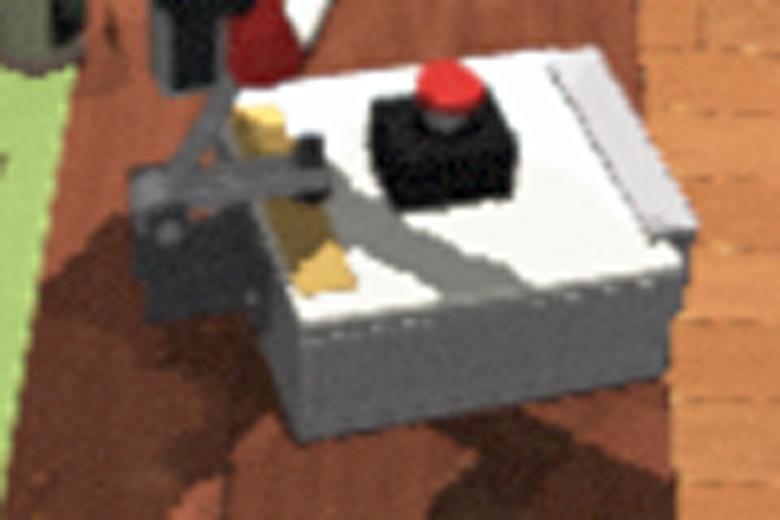

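The nose (300,175) is level just over the brass stripe and the lid is still about 1.9° up, so the foot has barely touched if at all. I'll keep feeling for it.

```bash
python3 -m crank '{"claw":[-1],"offset":[[-1,0,0]],"angular":[[0,0,0]]}'>/dev/null;  python3 k.py|tail -2
```

```text
box [ 86.7  -0.7 109.7] Fbox [10.7  0.2 -7.2]
q~-0.005 knobF 7.0
```

```bash
python3 -m crank '{"claw":[-1],"offset":[[-1,0,0]],"angular":[[0,0,0]]}'>/dev/null;  python3 k.py|tail -2
```

```text
box [ 85.8  -0.7 109.6] Fbox [11.1  0.3 -8.8]
q~-0.020 knobF 6.6
```

```bash
python3 -m crank '{"claw":[-1],"offset":[[-1,0,0]],"angular":[[0,0,0]]}'>/dev/null;  python3 k.py|tail -2
```

```text
box [ 84.9  -0.7 109.6] Fbox [12. -0. -9.]
q~-0.034 knobF 7.1
```

```bash
python3 -m crank '{"claw":[-1],"offset":[[-1,0,0]],"angular":[[0,0,0]]}'>/dev/null;  python3 k.py|tail -2
```

```text
box [ 84.1  -0.7 109.6] Fbox [ 15.5   0.4 -11.9]
q~-0.048 knobF 8.8
```

```bash
python3 -m crank '{"claw":[-1],"offset":[[-0.8,0,0]],"angular":[[0,0,0]]}'>/dev/null;  python3 k.py|tail -2
python3 - <<'E'
from lidpose import *
im,d=cams.capture('side')
L=boxT()@T([0,-.001,.0365],R.from_euler('y',-1.9,degrees=True).as_matrix()); lidpose('side',d,L,4)
E
```

```text
box [ 83.5  -0.7 109.5] Fbox [ 15.4  -0.1 -12.3]
q~-0.059 knobF 8.3
side 1161 slope x,y deg [-1.29 -0.05] z0 14.75 x [-61.1  66.3] y [-59.4  60.2] ((-2.054840087890625, 0.3619270324707031), (138.9112091064453, 123.5090560913086), 0.8293659687042236)
```

```bash
python3 -m crank '{"claw":[-1],"offset":[[-0.8,0,0]],"angular":[[0,0,0]]}'>/dev/null;  python3 k.py|tail -2
```

```text
box [ 82.9  -0.7 109.5] Fbox [ 18.    0.4 -11.2]
q~-0.068 knobF 10.8
```

```bash
python3 -m crank '{"claw":[-1],"offset":[[-0.6,0,0]],"angular":[[0,0,0]]}'>/dev/null;  python3 k.py|tail -2
python3 - <<'E'
from lidpose import *
im,d=cams.capture('side')
L=boxT()@T([0,-.001,.0365],R.from_euler('y',-1.9,degrees=True).as_matrix()); lidpose('side',d,L,4)
E
python3 k.py|tail -2
```

```text
box [ 82.8  -0.7 109.6] Fbox [ 22.2   1.  -15.2]
q~-0.071 knobF 12.7
side 1132 slope x,y deg [-1.61 -0.01] z0 14.56 x [-60.8  65.6] y [-59.5  60.8] ((-1.5972442626953125, 0.6247100830078125), (123.34059143066406, 136.22784423828125), 89.73709106445312)
box [ 82.8  -0.7 109.6] Fbox [ 21.5   1.8 -13.1]
q~-0.070 knobF 12.9
```

```bash
python3 -m crank '{"claw":[-1,-1],"offset":[[-0.3,0,0],[0,0,0]],"angular":[[0,0,0],[0,0,0]]}'>/dev/null;  python3 k.py|tail -2
python3 -m crank '{"claw":[-1,-1,-1,-1],"offset":[[3,0,0],[15,0,0],[10,0,-25],[0,0,-40]],"angular":[[0,0,0],[0,0,0],[0,0,0],[0,0,0]]}'>/dev/null
python3 - <<'E'
from lidpose import *
L=boxT()@T([0,-.001,.0365],R.from_euler('y',-1.9,degrees=True).as_matrix()); B=boxT()
for n in('side','top'):
    im,d=cams.capture(n); lidpose(n,d,L,4); C=cloud(n,d); q=(C-BOX)@B[:3,:3]*1e3; im=im.astype(int)
    m=(im[...,0]>120)&(im[...,1]<80)&(im[...,2]<80)&(d>0)&(abs(q[...,1])<25)&(abs(q[...,0])<25)&(q[...,2]>80)
    print(n,'pump',m.sum(),q[m].mean(0).round(1),np.percentile(q[m][:,2],90).round(1))
delta(down((B@[0,-.001,.12,1])[:3],BYAW))
E
```

```text
box [ 82.8  -0.7 109.6] Fbox [ 22.8   1.1 -14.7]
q~-0.071 knobF 13.4
side 1134 slope x,y deg [-1.58 -0.14] z0 14.56 x [-62.   65.2] y [-58.8  60.8] ((-2.4466018676757812, 0.5287666320800781), (137.99545288085938, 121.7934799194336), 0.205258309841156)
side pump 55 [ 1.2  2.  90.6] 92.0
top 980 slope x,y deg [-1.44 -0.01] z0 14.62 x [-62.1  62.9] y [-59.2  59.9] ((0.4239082336425781, 0.4381980895996094), (119.89152526855469, 128.2873077392578), 89.83280181884766)
top pump 55 [ 1.2 -1.2 90.6] 92.5
t=20.30 pos=[ 0.5976 -0.2799  0.1798] rot=[179.7  -0.3  18.3] F=[ 1.7 -0.9 -0.7] gap=-0.1 ff=0.0
offset mm [-111.2   -1.9   59.2] turn deg [ 0.35 -0.3   0.04]
```

The lid is still flush after letting go. Now the pump.

```bash
python3 -m crank '{"claw":[-1,-1,-1,-1,-1],"offset":[[-37,-2,0],[-37,0,0],[-37,0,0],[0,0,20],[0,0,20]],"angular":[[0.3,-0.3,0],[0,0,0],[0,0,0],[0,0,0],[0,0,0]]}'>/dev/null
python3 -m crank '{"claw":[-1,-1,-1,-1],"offset":[[0,0,20],[0,0,18],[0,0,5],[0,0,0]],"angular":[[0,0,0],[0,0,0],[0,0,0],[0,0,0]]}'>/dev/null; python3 k.py
```

```text
t=21.20 pos=[ 0.4881 -0.3114  0.0915] rot=[-179.6    0.3   18.3] F=[-1.1  0.4 -0.1] gap=-0.3 ff=0.0
box [-3.   2.1 91.5] Fbox [-0.9  0.7 -0.1]
q~-1.047 knobF -0.1
```

```bash
python3 -m crank '{"claw":[-1,-1,-1,-1],"offset":[[3,2,-1],[0,0,2],[0,0,2],[0,0,1.5]],"angular":[[0,0,0],[0,0,0],[0,0,0],[0,0,0]]}'>/dev/null; python3 k.py|head -2
python3 -m crank '{"claw":[-1,-1,-1],"offset":[[0,0,1],[0,0,1],[0,0,0]],"angular":[[0,0,0],[0,0,0],[0,0,0]]}'>/dev/null; python3 k.py|head -2
python3 -m crank '{"claw":[-1,-1,-1],"offset":[[0,0,1],[0,0,1],[0,0,0]],"angular":[[0,0,0],[0,0,0],[0,0,0]]}'>/dev/null; python3 k.py|head -2
```

```text
t=21.60 pos=[ 0.4921 -0.3129  0.0877] rot=[-179.8    0.2   18.3] F=[ 2.1 -1.2  3.6] gap=-0.3 ff=1.6
box [ 0.3 -0.7 87.7] Fbox [ 1.6 -1.8  3.6]
t=21.90 pos=[ 0.4918 -0.3127  0.0854] rot=[-179.7    0.3   18.3] F=[ 2.8 -2.1  5. ] gap=-0.2 ff=2.1
box [ 0.1 -0.4 85.4] Fbox [ 2.  -2.9  5. ]
t=22.20 pos=[ 0.4917 -0.3127  0.0833] rot=[-179.7    0.3   18.3] F=[ 3.7 -2.7  5.2] gap=0.2 ff=2.6
box [-0.  -0.3 83.3] Fbox [ 2.7 -3.7  5.2]
```

```bash
python3 -m crank '{"claw":[-1,-1,-1],"offset":[[0,0,1],[0,0,0.7],[0,0,0]],"angular":[[0,0,0],[0,0,0],[0,0,0]]}'>/dev/null; python3 k.py|head -2
python3 -m crank '{"claw":[-1,-1,-1],"offset":[[0,0,0.7],[0,0,0.5],[0,0,0]],"angular":[[0,0,0],[0,0,0],[0,0,0]]}'>/dev/null; python3 k.py|head -2
```

```text
t=22.50 pos=[ 0.4917 -0.3127  0.082 ] rot=[-179.7    0.3   18.3] F=[ 2.6 -1.6  8.8] gap=-0.1 ff=4.7
box [ 0.  -0.3 82. ] Fbox [ 1.9 -2.3  8.8]
t=22.80 pos=[ 0.4918 -0.3128  0.0817] rot=[-179.8    0.3   18.3] F=[-1.4  1.5 27.3] gap=0.2 ff=13.3
box [ 0.1 -0.4 81.7] Fbox [-0.9  1.8 27.3]
```

Hard stop felt at 27 N. Now I back off and check.

```bash
python3 -m crank '{"claw":[-1,-1,-1,-1,-1],"offset":[[0,0,-1],[0,0,-6],[0,0,-10],[0,0,-25],[0,0,-45]],"angular":[[0,0,0],[0,0,0],[0,0,0],[0,0,0],[0,0,0]]}'>/dev/null
python3 -m crank '{"claw":[-1,-1,-1,-1,-1],"offset":[[0,0,-50],[0,0,-40],[0,0,0],[0,0,0],[0,0,0]],"angular":[[0,0,0],[0,0,0],[0,0,0],[0,0,0],[0,0,0]]}'>/dev/null
python3 - <<'E'
from lidpose import *
L=boxT()@T([0,-.001,.0365],R.from_euler('y',-1.9,degrees=True).as_matrix()); B=boxT()
for n in('side','top'):
    im,d=cams.capture(n); lidpose(n,d,L,4); C=cloud(n,d); q=(C-BOX)@B[:3,:3]*1e3
    cv2.imwrite(f'pics/{n}9.png',cv2.resize(im[110:270,150:390,::-1],(780,520))); im=im.astype(int)
    m=(im[...,0]>120)&(im[...,1]<80)&(im[...,2]<80)&(d>0)&(abs(q[...,1])<25)&(abs(q[...,0])<25)&(q[...,2]>75)
    if m.sum(): print(n,'pump',m.sum(),q[m].mean(0).round(1),np.percentile(q[m][:,2],90).round(1))
print(show(observe()))
E
```

```text
side 1127 slope x,y deg [-1.58 -0.02] z0 14.56 x [-61.6  65.4] y [-58.8  60.9] ((-2.9031982421875, 0.7900924682617188), (121.74117279052734, 138.34315490722656), 89.64720916748047)
side pump 51 [ 1.2  0.3 90.7] 92.0
top 609 slope x,y deg [-1.48 -0.06] z0 14.61 x [-59.7  62.7] y [-56.9  60.1] ((2.608631134033203, 3.455463409423828), (127.5580062866211, 120.17376708984375), 3.500869035720825)
top pump 15 [-6.   3.4 91.1] 93.7
t=23.90 pos=[ 0.492  -0.3126  0.256 ] rot=[-179.6    0.4   18.3] F=[-0.2  0.3  0.2] gap=-0.0 ff=0.0
```

View pics/side9.png

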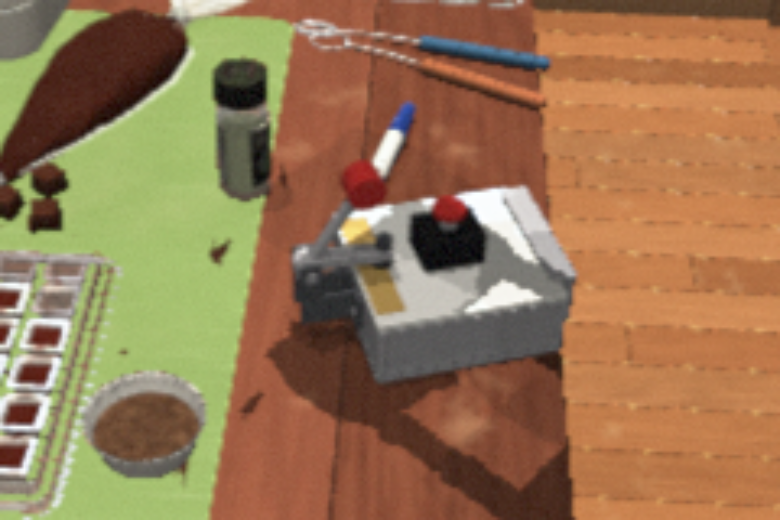

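The lid is flush under the lip (540,230) and under the closed clamp nose (375,250). The pump head (450,208) is up again, the jar, bowl and pen haven't moved, and the arm is clear.

```bash
python3 -c "
from rig import workorder; print(workorder.job_done())"
```

```text
the job is handed in; nothing more can be done
None
```

The box is closed with the lid clamped flush, the pump head was pressed to its stop and came back up, the jar, bowl and pen look untouched in the last picture, and the job is handed in; no verdict came back.

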